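# Carry a sample dish on a lifter to the magnifier stand

### The arm

A 6-joint arm with a two-finger parallel gripper is mounted at the origin on the work surface. World frame = base frame: x ahead of the robot, y to its left, z up, the work surface at z = 0. Lengths are in m, angles in rad, forces in N, time in s.
With the tool pointing down it reaches from about 0.375 to 0.9 m from the base axis. Payload 3.1 kg.
Tool frame: the origin (TCP) lies midway between the tips of the shut fingers; the grasp point (between the pads) lies bot.grip_point_offset behind it (bot.grip_point_offset is the distance from the TCP to the grasp point, in m); z points along the fingers, y is the direction in which the jaws open and shut (so a half turn about z gives the same grasp; the last joint's range is limited). The gripper opens to 87 mm and grips with 3 to 60 N. Pads are 19 mm wide; open, the fingers measure 117 mm over their backs; the gripper's body (75 mm by 190 mm) begins 51 mm behind the grasp point.
Start: joints at [-1.401, 0.527, 1.433, -0, 1.181, -0.178], TCP at [0.213, -0.588, 0.223] pointing down, gripper open.
Joint ranges: [-3.08, 3.08], [-0.75, 2.2], [0.22, 2.44], [-1.43, 4.57], [0, 2.65], [-2.85, 2.85]. Speed limits (rad/s): [2.79, 2.79, 3.14, 3.14, 3.14, 3.14].

### API

Orientations are given as a unit quaternion [w, x, y, z].
In Python, from plant import bot, eyes gives the robot as it stands.
- The arm moves only by the tool servo_tool, never from a script. Its argument "steps" is a list of rows, each a list of 3 entries, a list of its own where there are three numbers: the shift along the tool's x, y, z in units of 60 mm (1.0 is 60 mm), then the turn, a rotation vector about the tool's x, y, z in units of 6 degrees (1.0 is 6 degrees), then the closure, from -1 (fully open) to 1 (shut). A call has exactly 5 rows; each row shifts and turns the commanded pose from where the row before left it, along the tool's axes as they then stand; what a row does not reach is not made up. A row lasts 1/8 s, in which the tool goes at most 62.5 mm and 10.7 degrees, less where a joint would pass 70% of its speed; a pose out of reach is approached as far as the arm can. A call is refused whole if a number of a shift passes 1 or a number of a turn 1, either way. A call with a gripper value outside its range is refused whole. The fingers move at their own pace and stop on an object; "newtons" is the grip in N (left out, the last holds). Time passes only in rows, so rows that do not move let the fingers close, or fill a call up. It gives the time, the measured TCP pose, the force and the opening at its end, in the units of the state.
- bot.get_state(): the state, without advancing time (a new reading comes with each control period).
- eyes.capture(name): name is "side" or "top" or "wrist"; returns a dict with "pixels" (420x560x3 uint8, blue, green, red), "fx", "fy", "cx", "cy" (pixels), "eye" and "attitude" of the camera in the world. Camera axes: x right, y down, z forward; pixel columns grow to the right and rows downward; lengths in m; the calibration is good to about 2 mm. A picture is of the moment at which its call begins. There is no depth.
- bot.finish_job(): hands the job in, once; it reports no verdict.
The state is a dict: "t": time; "joints": joint angles; "qvel": joint speeds; "tau": joint torques, N m; "eef_pos": TCP position; "eef_rot": TCP orientation; "force": force on the tool from outside, world axes, zero at the start; "ft_torque": the same for the moment, N m; "grip_width": opening from 0.0 (shut) to 1.0 (fully open).
Only numpy, scipy, OpenCV 4.12 (cv2) and the standard library are available. Lean on these libraries where they do the work, as an engineer would, in place of code of your own. Each camera call takes 0.05 s, during which the arm holds its last target. There are 200 camera calls.

### The job

Pick up the lifter by its handle and carry the sample dish level on its blade, never touching the dish with the gripper, to the stand that has the magnifier. Lower the blade between the stand's two rails so that the dish is left lying flat in the middle of them, then draw the lifter out clear of the dish, lay it flat on the bench and let go.

Things in the scene. Friction and masses are not known exactly. Their poses are not given: they have to be found in the camera images.
- dish_center (a point): Shallow round aluminium dish, 80 mm across, 9 mm high, 45 g, holding three white tablets, loose on the lifter's blade about 105 mm ahead of the grip point and within 4 mm of the centre line. Point: its centre, half-way up (4.5 mm above its underside); z is the dish's up axis. An empty dish on the bench is a bystander.
- lifter_grip (a point): Lifter lying on the bench, 0.14 kg: black handle bar 20 mm wide, 28 high (x -60 to 50 mm), steel neck, flat steel blade 30 wide, 4 thick (x 42 to 140). Point: where to grip, mid-width and mid-height of the handle, 30 mm above the lifter's underside, 26 above the blade's top. x: handle to blade tip, y across, z up. A rear foot (x -60 to -48) and the neck (x 40 to 54) reach the bench.
- seat (a point): Fixed stand with a magnifier on a 140 mm post. Point: seat centre, midway between two rails, level with their flat tops, 45 mm above the bench. x: along the rails, from the open front to the post (x 78 mm, magnifier beyond it); y across, z up. Rails 90 mm long, 54 mm gap (y -27 to 27) down to a base plate 39 mm below, 100 x 116 mm. Tops reach y = +-54, then a lip 6 mm high, 4 thick.
- plain_seat (a point): A second fixed stand, same base, rails and sizes but no magnifier: a bystander. Point and axes as for the magnifier stand. The two stand side by side, either one nearer the robot.
There are look-alikes about, which are no part of the job. Leave any green or turquoise look-alike of the part that bears dish_center alone.

How it is judged:
By the outcome, as a careful person would: the job done as asked, in the order asked, and still so for the second after the job is handed in, with the robot touching nothing.
It also fails if it takes over 53 s, if anything falls off the work surface, if the arm or the gripper's body presses on something with over 40 N, if the wrist force passes 120 N, or if a joint passes its speed limit or range.

## Working session

There is one attempt and no reset: what is moved stays moved. The work goes in short steps, Python scripts to look and compute and a tool call to move; the robot and the scene stay as the last step left them, time stands still between calls to the robot, and variables do not carry over. Pictures are saved under pics/ and viewed, about 8 in all and at most 12, crops included, and the job is handed in when it is done.

Besides the shell and the picture viewer there is one more tool, called after "Request:" as name(argument=value, ...) on one line, values as JSON. servo_tool: Moves the arm, as the interface text tells. Its arguments: {"type":"object","properties":{"steps":{"type":"array"},"newtons":{"type":"number"}},"required":["steps"]}

```bash
ls; mkdir -p pics; python3 - <<'E'
from plant import bot, eyes
import cv2,numpy as np
print(bot.get_state(), bot.grip_point_offset)
for n in("top","side"):
    c=eyes.capture(n); cv2.imwrite(f"pics/{n}0.png",c["pixels"]); print(n,{k:v for k,v in c.items() if k!="pixels"})
E
```

```text
pics
{'t': 0.0, 'joints': array([-1.40147820e+00,  5.28438465e-01,  1.43390576e+00,  1.65552839e-05,
        1.18136683e+00, -1.78479506e-01]), 'qvel': array([-6.79150246e-04, -2.45421592e-04, -1.11120326e-03,  9.09929779e-05,
        5.58811832e-04,  1.51936637e-04]), 'tau': array([ 5.14502881e-04, -4.40036595e+01, -1.76591635e+01,  6.33126847e-02,
        5.82389056e-02, -1.59529527e-04]), 'eef_pos': array([ 0.21293772, -0.5868367 ,  0.22158754]), 'eef_rot': array([-1.05915539e-03,  9.84917660e-01,  1.73020467e-01,  1.25063039e-05]), 'force': array([-1.51066156, -0.06170989,  0.05676626]), 'ft_torque': array([0.03827944, 0.03553064, 0.02517859]), 'grip_width': 1.0010206113423494} 0.0187
top {'fx': 459.6951054929596, 'fy': 459.6951054929596, 'cx': 277.9816558103665, 'cy': 205.41595826347216, 'eye': array([ 0.43426196, -0.06011139,  0.93311039]), 'attitude': array([-0.04804841,  0.71012956, -0.70141244,  0.0377882 ])}
side {'fx': 429.36768774464224, 'fy': 429.36768774464224, 'cx': 284.2267256828074, 'cy': 210.39299887988358, 'eye': array([ 0.4478246 , -0.66840499,  0.73270769]), 'attitude': array([-0.36185657,  0.93037996, -0.05059518,  0.02988435])}
```

View pics/top0.png

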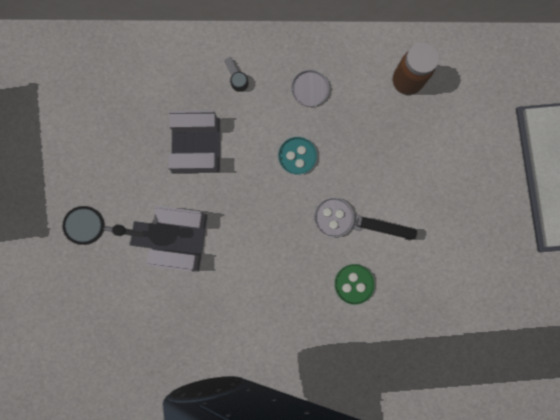

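View pics/side0.png

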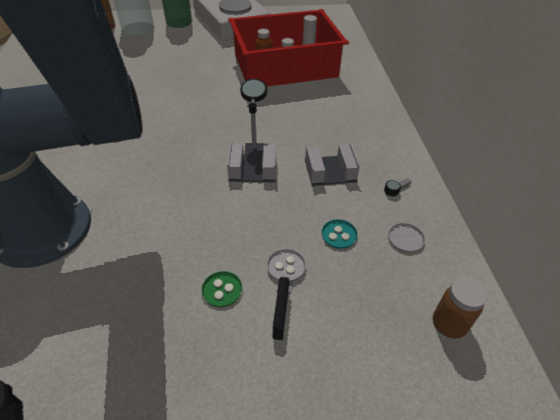

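The top view (x up, y left) shows these possible dishes: grey with three tablets on the blade at (335,217), green at (355,284), turquoise at (298,156), and an empty one at (310,89). I choose the grey dish at (335,217), which has the black handle at (388,228). The magnifier stand is at (177,238) with its lens at (84,225), and the plain stand is at (194,143). Next I measure and make a close crop.

```bash
cat > h.py <<'E'
import cv2,numpy as np
from scipy.spatial.transform import Rotation as R
def rot(q): return R.from_quat(np.roll(q,-1))
def plane(c,px,z):
    px=np.atleast_2d(px).astype(float)
    d=np.c_[(px[:,0]-c["cx"])/c["fx"],(px[:,1]-c["cy"])/c["fy"],np.ones(len(px))]
    d=rot(c["attitude"]).apply(d); e=c["eye"]
    return e+d*((z-e[2])/d[:,2])[:,None]
def proj(c,p):
    v=rot(c["attitude"]).inv().apply(np.atleast_2d(p)-c["eye"])
    return np.c_[v[:,0]/v[:,2]*c["fx"]+c["cx"],v[:,1]/v[:,2]*c["fy"]+c["cy"]]
def blobs(mask,box,amin=80):
    x0,y0,x1,y1=box; m=np.zeros_like(mask,np.uint8); m[y0:y1,x0:x1]=mask[y0:y1,x0:x1]*255
    cs,_=cv2.findContours(m,cv2.RETR_EXTERNAL,cv2.CHAIN_APPROX_NONE)
    return sorted([c for c in cs if cv2.contourArea(c)>amin],key=cv2.contourArea,reverse=True)
E
python3 - <<'E'
from plant import bot,eyes
from h import *
ims=[]
for n,box in(("top",(345,200,430,250)),("side",(265,270,300,350))):
    c=eyes.capture(n); im=c["pixels"]; g=im.max(2)
    print(n,'rotation',rot(c["attitude"]).as_matrix().round(3).tolist())
    for k in blobs(g<48,box)[:2]:
        r=cv2.minAreaRect(k); b=cv2.boxPoints(r); print(' handle px',np.round(b,1).tolist(),'area',cv2.contourArea(k)); print(plane(c,b,.044).round(4)[:,:2].tolist())
    # rails
    hsv=cv2.cvtColor(im,cv2.COLOR_BGR2HSV)
    bx=(120,90,230,280) if n=="top" else (215,130,370,195)
    x0,y0,x1,y1=bx
    lil=(im[:,:,0].astype(int)-im[:,:,1]>6)&(g>95)
    for k in blobs(lil,bx,60)[:8]:
        b=cv2.boxPoints(cv2.minAreaRect(k)); print(' rail px',np.round(b,1).tolist()); print(plane(c,b,.045).round(4)[:,:2].tolist())
    bx2=(120,90,440,310) if n=="top" else (200,130,380,345)
    a=im[bx2[1]:bx2[3],bx2[0]:bx2[2]]
    m=(lil*255).astype(np.uint8)[bx2[1]:bx2[3],bx2[0]:bx2[2]]
    s=1.9
    ims.append(cv2.resize(cv2.convertScaleAbs(a,alpha=1.5),None,fx=s,fy=s,interpolation=cv2.INTER_CUBIC))
    if n=="top":
        a2=im[195:280,310:440]
w=800
A=cv2.resize(ims[0],(480,330)); B=cv2.resize(ims[1],(320,382)); C=cv2.resize(cv2.convertScaleAbs(a2,alpha=1.8),(400,260),interpolation=cv2.INTER_CUBIC)
out=np.zeros((600,800,3),np.uint8); out[:330,:480]=A; out[:382,480:]=B; out[335:595,:400]=C
cv2.imwrite("pics/crop1.png",out)
E
```

```text
top rotation [[0.013, -0.993, 0.121], [-1.0, -0.011, 0.015], [-0.014, -0.121, -0.993]]
 handle px [[360.3999938964844, 226.60000610351562], [362.8999938964844, 216.5], [416.79998779296875, 229.89999389648438], [414.20001220703125, 240.10000610351562]] area 472.0
[[0.5033, -0.2062], [0.523, -0.2113], [0.4982, -0.3147], [0.4786, -0.3094]]
 rail px [[153.6999969482422, 262.8999938964844], [158.0, 250.0], [167.0, 253.0], [162.6999969482422, 265.8999938964844]]
[[0.4284, 0.1912], [0.4532, 0.184], [0.4477, 0.1663], [0.4229, 0.1736]]
 rail px [[157.5, 217.5], [166.5, 208.5], [172.5, 214.5], [163.5, 223.5]]
[[0.5162, 0.1878], [0.534, 0.171], [0.5224, 0.1588], [0.5046, 0.1756]]
side rotation [[0.993, -0.073, 0.092], [-0.116, -0.733, 0.67], [0.019, -0.676, -0.736]]
 handle px [[271.29998779296875, 338.5], [279.0, 276.79998779296875], [289.70001220703125, 278.1000061035156], [282.0, 339.8999938964844]] area 575.0
[[0.4777, -0.3346], [0.5043, -0.2112], [0.5243, -0.2163], [0.4956, -0.339]]
```

View pics/crop1.png

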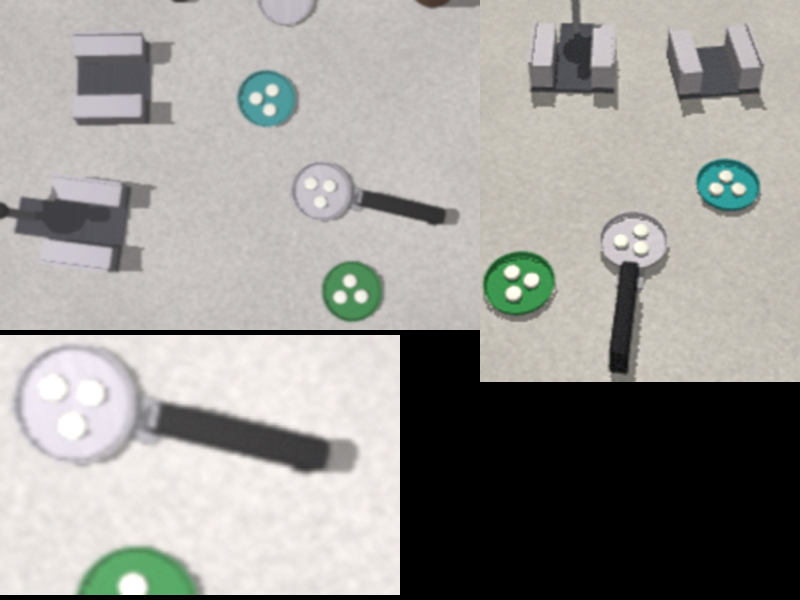

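The crop confirms the choice: grey dish on the blade with a black handle, and the stand with the post and lens at lower left. The handle's width (20 mm) and length (106 mm) match the description. Now the stand and the dish, more precisely.

```bash
python3 - <<'E'
from plant import bot,eyes
from h import *
out=np.zeros((600,800,3),np.uint8)
for i,(n,bx,db) in enumerate((("top",(120,190,220,290),(305,190,368,245)),("side",(215,130,285,190),(255,240,315,290)))):
    c=eyes.capture(n); im=c["pixels"]
    x0,y0,x1,y1=bx; a=im[y0:y1,x0:x1]
    s=4 if n=="top" else 5.7
    A=cv2.resize(cv2.convertScaleAbs(a,alpha=1.7),None,fx=s,fy=s,interpolation=cv2.INTER_CUBIC)
    out[:min(A.shape[0],600),i*400:i*400+A.shape[1]]=A[:,:400]
    lab=cv2.cvtColor(cv2.GaussianBlur(im,(3,3),0),cv2.COLOR_BGR2LAB).astype(int)
    print(n,'bench lab',np.median(lab[290:330,200:260].reshape(-1,3),0), 'dish', lab[215,324] if n=="top" else lab[272,285])
    m=(lab[:,:,2]<(lab[290:330,200:260,2].mean()-3))&(lab[:,:,0]>70)
    for k in blobs(m,bx,60)+blobs(m,db,200):
        b=cv2.boxPoints(cv2.minAreaRect(k)); e=cv2.fitEllipse(k); print('blob',cv2.contourArea(k),b.round(1).tolist(),plane(c,b,.045)[:,:2].round(4).tolist(),'ell',np.round(e[0],1),np.round(e[1],1),plane(c,[e[0]],.011).round(4))
cv2.imwrite("pics/stand.png",out)
E
```

```text
top bench lab [137. 129. 130.] dish [151 129 129]
blob 740.0 [[145.8000030517578, 264.5], [148.6999969482422, 246.60000610351562], [195.89999389648438, 254.5], [192.89999389648438, 272.29998779296875]] [[0.4252, 0.2064], [0.4595, 0.2023], [0.4456, 0.1103], [0.4115, 0.1149]] ell [170.1 259.2] [18.3 58.6] [[0.436  0.1683 0.011 ]]
blob 705.0 [[153.5, 222.39999389648438], [156.0, 205.3000030517578], [202.1999969482422, 211.89999389648438], [199.6999969482422, 229.0]] [[0.5066, 0.1952], [0.5401, 0.1919], [0.5282, 0.101], [0.4949, 0.1047]] ell [178.4 217.1] [18.  55.4] [[0.5205 0.1549 0.011 ]]
blob 1072.0 [[309.0, 209.0], [342.6000061035156, 192.1999969482422], [359.20001220703125, 225.39999389648438], [325.6000061035156, 242.1999969482422]] [[0.5363, -0.1068], [0.57, -0.1721], [0.5055, -0.2039], [0.4723, -0.1391]] ell [334.2 217. ] [36.2 37.9] [[ 0.5246 -0.1594  0.011 ]]
side bench lab [137. 128. 132.] dish [140 130 127]
blob 1285.5 [[224.0, 189.0], [224.0, 130.0], [278.0, 130.0], [278.0, 189.0]] [[0.4054, 0.0366], [0.4102, 0.2567], [0.5509, 0.244], [0.5275, 0.0248]] ell [252.  162.8] [53.2 56.3] [[0.4758 0.1594 0.011 ]]
blob 1192.5 [[262.29998779296875, 251.3000030517578], [302.70001220703125, 243.3000030517578], [311.0, 285.20001220703125], [270.70001220703125, 293.29998779296875]] [[0.4774, -0.1484], [0.5608, -0.1363], [0.562, -0.2368], [0.485, -0.2463]] ell [286.  266.8] [39.9 42.2] [[ 0.5237 -0.1666  0.011 ]]
```

View pics/stand.png

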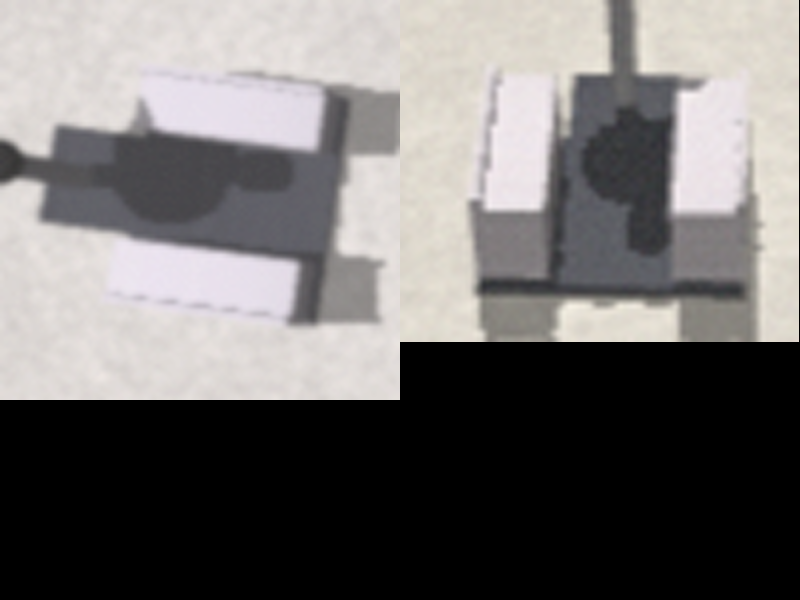

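The crop shows both rail tops cleanly. In the top view the inner front corners are at about (200,227.8) and (195,255). In the side view they are at about (241,167.4) and (262.7,167.4).

```bash
python3 - <<'E'
from plant import bot,eyes
from h import *
for n,o,s,P in (("top",(120,190),4,[(320,151),(150,132),(300,260),(122,238),(327,86),(290,320)]),("side",(215,130),5.7,[(272,213),(277,80),(150,213),(155,75),(345,211),(72,206)])):
    c=eyes.capture(n); px=(np.array(P)+.5)/s-.5+o
    w=plane(c,px,.045)[:,:2]
    f=(w[0]+w[2])/2; 
    dirs=[np.degrees(np.arctan2(*(w[j]-w[i])[::-1])) for i,j in((0,1),(2,3))]
    q=w[0]-w[2]; cd=np.degrees(np.arctan2(q[1],q[0]))+90
    a=np.radians(np.mean(dirs)); d=np.array([np.cos(a),np.sin(a)])
    nrm=np.array([-d[1],d[0]])
    print(n,w.round(4).tolist(),'gap',abs(nrm@(w[0]-w[2])),'dirs',dirs,'cross',cd,'len',[np.linalg.norm(w[1]-w[0]),np.linalg.norm(w[3]-w[2])],'seat',f+.045*d)
E
```

```text
top [[0.4979, 0.1049], [0.5062, 0.1881], [0.4453, 0.1128], [0.4547, 0.1994], [0.5297, 0.1026], [0.4166, 0.1166]] gap 0.053202461306819944 dirs [np.float64(84.34087586140295), np.float64(83.77355766326394)] cross 81.50056528784128 len [np.float64(0.0835659977809013), np.float64(0.08705172626154219)] seat [0.47626356 0.1536425 ]
side [[0.4981, 0.1031], [0.5075, 0.1911], [0.4472, 0.1079], [0.4538, 0.1996], [0.5287, 0.1014], [0.4148, 0.1154]] gap 0.05112557113496518 dirs [np.float64(83.88975380521583), np.float64(85.8685554085227)] cross 84.57361164925015 len [np.float64(0.08849333449796715), np.float64(0.09190032433334352)] seat [0.47662958 0.15032247]
```

Both views agree: seat ≈ (0.476, 0.152), x axis at ≈ 83.5°, gap 51–53 mm. The lifter grip is ≈ (0.5025, −0.258), heading ≈ 76.7°. Next, a small planner that turns a target pose into move units.

```bash
cat > plan.py <<'E'
import sys,numpy as np
from plant import bot
from h import *
def state():
    s=bot.get_state(); return s,np.array(s["eef_pos"]),rot(s["eef_rot"])
def rows(p1,yaw,n,p0=None,R0=None,rot_first=False):
    """print n rows (tool units) from measured pose to p1 with tool x at heading yaw (deg), tool down"""
    s,p,r=state()
    if p0 is not None:p,r=p0,R0
    y=np.radians(yaw); T=R.from_matrix(np.array([[np.cos(y),np.sin(y),0],[np.sin(y),-np.cos(y),0],[0,0,-1]]))
    dv=(r.inv()*T).as_rotvec()/n; dp=(np.array(p1)-p)/n
    print('t',round(s["t"],2),'pos',p.round(4),'yaw',np.degrees(np.arctan2(*r.as_matrix()[1::-1,0])).round(2),'tilt z',r.as_matrix()[:,2].round(4),'F',s["force"].round(2),'w',round(s["grip_width"],3))
    for i in range(n):
        print((r.inv().apply(dp)/.06).round(3).tolist(),(dv/np.radians(6)).round(3).tolist()); r=r*R.from_rotvec(dv)
if __name__=="__main__":
    a=list(map(float,sys.argv[1:])); rows(a[:3],a[3],int(a[4]))
E
python3 plan.py .5025 -.258 .13 76.7 10
```

```text
t 0.4 pos [ 0.213  -0.5874  0.2224] yaw 19.93 tilt z [-1.e-04  3.e-04 -1.e+00] F [-0.19 -0.04  0.58] w 1.0
[0.641, -0.352, 0.154] [-0.0, -0.0, -0.946]
[0.672, -0.287, 0.154] [-0.0, -0.0, -0.946]
[0.697, -0.219, 0.154] [-0.0, -0.0, -0.946]
[0.716, -0.149, 0.154] [-0.0, -0.0, -0.946]
[0.727, -0.077, 0.154] [-0.0, -0.0, -0.946]
[0.731, -0.005, 0.154] [-0.0, -0.0, -0.946]
[0.728, 0.067, 0.154] [-0.0, -0.0, -0.946]
[0.718, 0.139, 0.154] [-0.0, -0.0, -0.946]
[0.7, 0.209, 0.154] [-0.0, -0.0, -0.946]
[0.676, 0.278, 0.154] [-0.0, -0.0, -0.946]
```

Request:
servo_tool(steps=[[[0.64,-0.35,0.15],[0,0,-0.95],-1],[[0.67,-0.29,0.15],[0,0,-0.95],-1],[[0.7,-0.22,0.15],[0,0,-0.95],-1],[[0.72,-0.15,0.15],[0,0,-0.95],-1],[[0.73,-0.08,0.15],[0,0,-0.95],-1]], newtons=40)

```text
t: 1.02
eef_pos: [0.3586, -0.4212, 0.1775]
eef_rot: [0.0, 0.911, 0.411, 0.0]
force: [1.1, 0.8, 0.7]
grip_width: 1.002
```

Request:
servo_tool(steps=[[[0.73,0,0.15],[0,0,-0.95],-1],[[0.73,0.07,0.15],[0,0,-0.95],-1],[[0.72,0.14,0.15],[0,0,-0.95],-1],[[0.7,0.21,0.15],[0,0,-0.95],-1],[[0.67,0.28,0.15],[0,0,-0.95],-1]])

```text
t: 1.65
eef_pos: [0.5036, -0.2565, 0.1324]
eef_rot: [0.0, 0.782, 0.623, 0.0]
force: [0.0, -0.3, 0.3]
grip_width: 1.002
```

Request:
servo_tool(steps=[[[0,0,0],[0,0,0],-1],[[0,0,0],[0,0,0],-1],[[0,0,0],[0,0,0],-1],[[0,0,0],[0,0,0],-1],[[0,0,0],[0,0,0],-1]])

```text
t: 2.28
eef_pos: [0.5022, -0.2582, 0.1327]
eef_rot: [0.0, 0.783, 0.621, 0.0]
force: [0.5, -0.1, 0.3]
grip_width: 1.0
```

```bash
python3 - <<'E'
from plant import bot,eyes
from h import *
c=eyes.capture("wrist"); im=c["pixels"]; cv2.imwrite("pics/wrist1.png",cv2.convertScaleAbs(im,alpha=1.5)); print(c["eye"],rot(c["attitude"]).as_matrix().round(3).tolist(), c["fx"],c["cx"],c["cy"])
a=np.radians(76.7); d=np.array([np.cos(a),np.sin(a)]); g=np.array([.5025,-.258])
for x,y,z in((-.06,.01,.044),(-.06,-.01,.044),(.05,.01,.044),(.05,-.01,.044),(.14,0,.004)):
    print(proj(c,[*(g+x*d+y*np.array([-d[1],d[0]])),z]).round(1))
E
python3 plan.py .5025 -.258 .0113 76.7 5
```

```text
[ 0.51958259 -0.18119369  0.29537206] [[0.973, -0.219, -0.065], [-0.229, -0.932, -0.28], [0.001, 0.288, -0.958]] 342.32847630507445 277.1805020034458 210.63388716228002
[[265.7 284.5]]
[[290.1 284.5]]
[[264.5 149. ]]
[[292. 149.]]
[[278.3  24. ]]
t 2.33 pos [ 0.5023 -0.2581  0.1327] yaw 76.87 tilt z [ 2.e-04 -2.e-04 -1.e+00] F [ 0.45  0.37 -0.53] w 1.002
[0.0, 0.001, 0.405] [0.0, 0.0, 0.006]
[0.0, 0.001, 0.405] [0.0, 0.0, 0.006]
[0.0, 0.001, 0.405] [0.0, 0.0, 0.006]
[0.0, 0.001, 0.405] [0.0, 0.0, 0.006]
[0.0, 0.001, 0.405] [0.0, 0.0, 0.006]
```

View pics/wrist1.png

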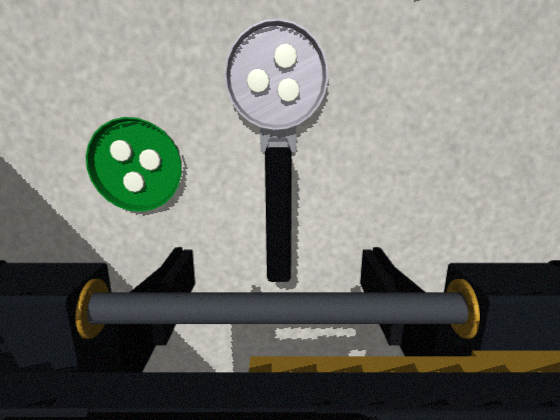

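The wrist view shows the handle at x 265–291, from (278,149) to (279,281), within about 2–3 px of the prediction. The grey dish is centred at (277,74), and the green dish at (134,165) is clear of the fingers. Descending.

Request:
servo_tool(steps=[[[0,0,0.5],[0,0,0],-1],[[0,0,0.6],[0,0,0],-1],[[0,0,0.5],[0,0,0],-1],[[0,0,0.3],[0,0,0],-1],[[0,0,0.12],[0,0,0],-1]])

```text
t: 2.95
eef_pos: [0.5023, -0.2574, 0.0105]
eef_rot: [-0.001, 0.783, 0.622, -0.0]
force: [-1.3, 0.7, -0.9]
grip_width: 1.004
```

Request:
servo_tool(steps=[[[0,0,0],[0,0,0],-0.4],[[0,0,0],[0,0,0],0.0],[[0,0,0],[0,0,0],0.2],[[0,0,0],[0,0,0],0.4],[[0,0,0],[0,0,0],0.5]], newtons=30)

```text
t: 3.58
eef_pos: [0.5026, -0.2576, 0.0116]
eef_rot: [0.0, 0.783, 0.622, 0.0]
force: [-0.5, -0.3, 0.8]
grip_width: 0.518
```

Request:
servo_tool(steps=[[[0,0,0],[0,0,0],0.6],[[0,0,0],[0,0,0],0.7],[[0,0,0],[0,0,0],0.8],[[0,0,0],[0,0,0],1],[[0,0,0],[0,0,0],1]], newtons=15)

```text
t: 4.2
eef_pos: [0.5026, -0.2575, 0.0113]
eef_rot: [0.0, 0.783, 0.622, 0.0]
force: [0.1, -0.9, -0.5]
grip_width: 0.227
```

Request:
servo_tool(steps=[[[0,0,0],[0,0,0],1],[[0,0,0],[0,0,0],1],[[0,0,0],[0,0,0],1],[[0,0,0],[0,0,0],1],[[0,0,0],[0,0,0],1]], newtons=50)

```text
t: 4.82
eef_pos: [0.5026, -0.2575, 0.0113]
eef_rot: [0.0, 0.783, 0.622, 0.0]
force: [1.3, 0.1, -0.9]
grip_width: 0.223
```

```bash
python3 plan.py .5025 -.258 .05 76.87 5; cat > dish.py <<'E'
from plant import bot,eyes
from h import *
def dish(zlift,save=None):
    """dish centre seen by wrist cam, in tool frame; zlift = lifter underside height"""
    c=eyes.capture("wrist"); im=c["pixels"]
    if save: cv2.imwrite(save,cv2.convertScaleAbs(im,alpha=1.5))
    hsv=cv2.cvtColor(im,cv2.COLOR_BGR2HSV).astype(int); b=im.astype(int)
    return c,im
E
python3 - <<'E'
from plant import bot,eyes
from h import *
c=eyes.capture("wrist"); im=c["pixels"]; cv2.imwrite("pics/wrist2.png",cv2.convertScaleAbs(im,alpha=1.5))
s=bot.get_state(); Rt=rot(s["eef_rot"]).as_matrix(); p=s["eef_pos"]
print('cam in tool',Rt.T@(c["eye"]-p))
for x,z in((.05,.044-.030),(.105,.013-.03)):
  for y in(-.04,-.01,.01,.04):
    q=p+Rt@np.array([x,y,-.0187-z]); print(x,y,proj(c,q).round(1))
E
```

```text
t 4.83 pos [ 0.5026 -0.2575  0.0113] yaw 76.92 tilt z [ 1.e-04 -1.e-04 -1.e+00] F [ 1.26  0.12 -0.93] w 0.223
[-0.002, 0.0, -0.129] [0.0, 0.0, 0.002]
[-0.002, 0.0, -0.129] [0.0, 0.0, 0.002]
[-0.002, 0.0, -0.129] [0.0, 0.0, 0.002]
[-0.002, 0.0, -0.129] [0.0, 0.0, 0.002]
[-0.002, 0.0, -0.129] [0.0, 0.0, 0.002]
cam in tool [ 0.07896324 -0.00053172 -0.16263246]
0.05 -0.04 [[175.3 186. ]]
0.05 -0.01 [[252.6 185.9]]
0.05 0.01 [[304.2 185.8]]
0.05 0.04 [[381.5 185.7]]
0.105 -0.04 [[184.7  44.5]]
0.105 -0.01 [[254.7  44.5]]
0.105 0.01 [[301.4  44.4]]
0.105 0.04 [[371.4  44.3]]
```

View pics/wrist2.png

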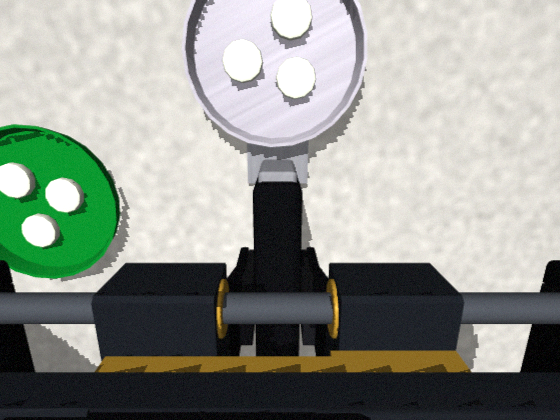

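The grip holds: width 0.223 → 19.4 mm ≈ the 20 mm handle, whose front edge is at (278,181). The dish spans x 184–366 at row ~44, so it sits about 105 mm ahead and roughly 1 mm off centre. Lifting gently.

Request:
servo_tool(steps=[[[0,0,-0.05],[0,0,0],1],[[0,0,-0.1],[0,0,0],1],[[0,0,-0.2],[0,0,0],1],[[0,0,-0.25],[0,0,0],1],[[0,0,-0.25],[0,0,0],1]])

```text
t: 5.5
eef_pos: [0.5027, -0.2576, 0.0638]
eef_rot: [0.0, 0.783, 0.622, 0.0]
force: [0.2, -0.7, -1.5]
grip_width: 0.228
```

Request:
servo_tool(steps=[[[0,0,-0.2],[0,0,0],1],[[0,0,-0.15],[0,0,0],1],[[0,0,-0.1],[0,0,0],1],[[0,0,-0.08],[0,0,0],1],[[0,0,-0.03],[0,0,0],1]])

```text
t: 6.12
eef_pos: [0.5025, -0.2575, 0.096]
eef_rot: [-0.0, 0.783, 0.622, -0.0]
force: [0.6, 0.4, -1.6]
grip_width: 0.222
```

```bash
python3 - <<'E'
from plant import bot,eyes
from h import *
c=eyes.capture("wrist"); s=bot.get_state(); Rt=rot(s["eef_rot"]).as_matrix(); p=s["eef_pos"]
im=c["pixels"]; cv2.imwrite("pics/wrist3.png",cv2.convertScaleAbs(im,alpha=1.5))
g=im.max(2)
col=g[:,278]; print('col278',{r:int(col[r]) for r in range(130,200,3)})
row=g[44]; print('row44',{x:int(row[x]) for x in list(range(174,200,2))+list(range(352,380,2))})
E
python3 plan.py .4645 .0477 .0963 83.5 20 | awk 'NR==1||NR%5==2'
```

```text
col278 {130: 162, 133: 158, 136: 158, 139: 133, 142: 130, 145: 162, 148: 66, 151: 69, 154: 68, 157: 122, 160: 86, 163: 86, 166: 84, 169: 83, 172: 123, 175: 127, 178: 125, 181: 52, 184: 10, 187: 13, 190: 14, 193: 18, 196: 17, 199: 17}
row44 {174: 160, 176: 163, 178: 167, 180: 168, 182: 161, 184: 157, 186: 61, 188: 57, 190: 57, 192: 58, 194: 110, 196: 164, 198: 167, 352: 164, 354: 161, 356: 82, 358: 84, 360: 87, 362: 82, 364: 167, 366: 160, 368: 156, 370: 162, 372: 161, 374: 160, 376: 155, 378: 156}
t 6.17 pos [ 0.5025 -0.2575  0.0961] yaw 76.93 tilt z [-0.  0. -1.] F [ 0.21 -0.06 -1.71] w 0.222
[0.241, -0.088, -0.0] [-0.0, -0.0, -0.055]
[0.243, -0.081, -0.0] [-0.0, -0.0, -0.055]
[0.245, -0.074, -0.0] [-0.0, -0.0, -0.055]
[0.247, -0.067, -0.0] [-0.0, -0.0, -0.055]
```

View pics/wrist3.png

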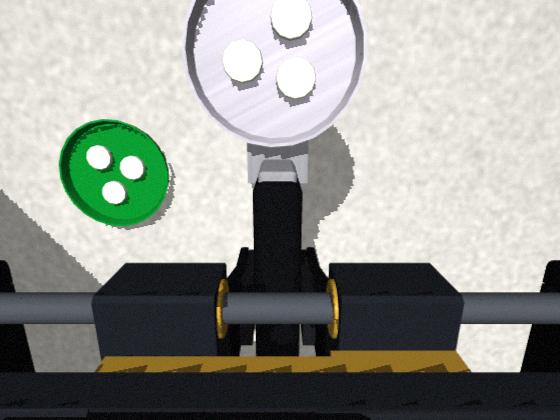

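The dish rides in the same place after the lift, edges at 185.5 and 363.5 on row 44. I'll compare wrist2 with wrist3 for sag before carrying.

```bash
python3 - <<'E'
from plant import bot,eyes
from h import *
c=eyes.capture("wrist"); s=bot.get_state(); Rt=rot(s["eef_rot"]).as_matrix(); p=s["eef_pos"]
tool=lambda px,zt:None
for f in("wrist2","wrist3"):
    im=cv2.imread(f"pics/{f}.png"); g=cv2.GaussianBlur(im,(3,3),0).max(2)
    # tablets: bright
    m=(im.min(2)>235); B=[]
    for k in blobs(m,(190,0,360,110),300)[:3]:
        e=cv2.fitEllipse(k); B.append(np.r_[e[0],e[1]])
    print(f,np.round(B,1).tolist())
    B=np.array(B); print(' spacing',[round(float(np.hypot(*(B[i,:2]-B[j,:2]))),2) for i,j in((0,1),(0,2),(1,2))] if len(B)==3 else '')
    print(' row44',[int(v) for v in g[44,178:200]],[int(v) for v in g[44,352:374]])
# dish near edge & centre in the tool frame at rim height (rim 17 mm below the grasp point)
z=p[2]+.0187-.017
for px in((274.5,44),(274.5,146),(185.5,44),(363.5,44)):
    print(px,(Rt.T@(plane(c,px,z)[0]-p)).round(4))
z=p[2]+.0187+.014
print('handle front',(Rt.T@(plane(c,(278,181.5),z)[0]-p)).round(4))
E
```

```text
wrist2 [[304.8, 61.8, 38.7, 106.0], [272.8, 15.4, 35.1, 86.8], [241.6, 59.3, 36.7, 40.3]]
 spacing [56.41, 63.3, 53.93]
 row44 [222, 223, 225, 226, 231, 232, 211, 160, 106, 86, 83, 80, 81, 82, 86, 114, 173, 224, 241, 240, 240, 241] [240, 241, 233, 196, 145, 124, 125, 126, 126, 125, 132, 164, 210, 235, 233, 226, 222, 223, 226, 226, 226, 227]
wrist3 [[279.7, 38.4, 93.5, 150.0], [325.2, 93.3, 13.0, 66.2]]
 spacing 
 row44 [248, 250, 250, 248, 243, 241, 222, 170, 111, 86, 85, 85, 84, 84, 87, 109, 169, 227, 247, 247, 248, 249] [246, 243, 229, 189, 144, 128, 128, 129, 130, 128, 139, 181, 230, 246, 239, 235, 234, 237, 241, 242, 242, 241]
(274.5, 44) [ 0.1052 -0.0015 -0.0017]
(274.5, 146) [ 0.0619 -0.0016 -0.0017]
(185.5, 44) [ 0.1052 -0.0396 -0.0017]
(363.5, 44) [ 0.1051  0.0367 -0.0017]
handle front [ 0.0516 -0.0001 -0.0327]
```

There's no sag (edges match within 0.3 px). The dish centre is at tool ≈ (0.102, −0.0015). Carrying to the pose above the seat at ≤ 0.16 m/s with ramps.

Request:
servo_tool(steps=[[[0.06,-0.022,0],[0,0,-0.014],1],[[0.12,-0.044,0],[0,0,-0.028],1],[[0.18,-0.065,0],[0,0,-0.042],1],[[0.24,-0.086,0],[0,0,-0.056],1],[[0.305,-0.105,0],[0,0,-0.07],1]])

```text
t: 6.85
eef_pos: [0.4953, -0.1989, 0.096]
eef_rot: [-0.0, 0.776, 0.631, 0.0]
force: [0.7, -0.0, -1.7]
grip_width: 0.224
```

Request:
servo_tool(steps=[[[0.31,-0.103,0],[0,0,-0.07],1],[[0.31,-0.1,0],[0,0,-0.07],1],[[0.31,-0.098,0],[0,0,-0.07],1],[[0.31,-0.095,0],[0,0,-0.07],1],[[0.31,-0.093,0],[0,0,-0.07],1]])

```text
t: 7.48
eef_pos: [0.4843, -0.1021, 0.096]
eef_rot: [0.0, 0.764, 0.645, 0.0]
force: [0.1, 1.3, -2.0]
grip_width: 0.227
```

Request:
servo_tool(steps=[[[0.31,-0.09,0],[0,0,-0.07],1],[[0.31,-0.088,0],[0,0,-0.07],1],[[0.31,-0.085,0],[0,0,-0.07],1],[[0.31,-0.082,0],[0,0,-0.07],1],[[0.31,-0.08,0],[0,0,-0.07],1]])

```text
t: 8.1
eef_pos: [0.4734, -0.0064, 0.096]
eef_rot: [0.0, 0.752, 0.659, 0.0]
force: [-0.4, 0.6, -2.7]
grip_width: 0.224
```

Request:
servo_tool(steps=[[[0.3,-0.078,0],[0,0,-0.06],1],[[0.25,-0.06,0],[0,0,-0.055],1],[[0.19,-0.045,0],[0,0,-0.04],1],[[0.12,-0.03,0],[0,0,-0.03],1],[[0.06,-0.015,0],[0,0,-0.015],1]])

```text
t: 8.72
eef_pos: [0.4669, 0.0492, 0.096]
eef_rot: [0.0, 0.745, 0.667, 0.0]
force: [0.3, 0.3, -1.1]
grip_width: 0.224
```

```bash
python3 plan.py .4664 .0505 .096 83.5 5 | head -2; python3 - <<'E'
from plant import bot,eyes
from h import *
for n in("top","side","wrist"):
    c=eyes.capture(n); cv2.imwrite(f"pics/{n}4.png",c["pixels"])
t=cv2.imread("pics/top4.png")[170:300,120:330]; s=cv2.imread("pics/side4.png")[110:230,190:330]; w=cv2.imread("pics/wrist4.png")
out=np.zeros((600,800,3),np.uint8)
f=lambda a,sz:cv2.resize(cv2.convertScaleAbs(a,alpha=1.6),sz,interpolation=cv2.INTER_CUBIC)
out[:260,:420]=f(t,(420,260)); out[:320,430:800]=f(s,(370,317))[:320] if False else cv2.copyMakeBorder(f(s,(370,317)),0,3,0,0,cv2.BORDER_CONSTANT)
out[270:595,:420]=f(w,(420,315+10))
cv2.imwrite("pics/c4.png",out)
E
```

```text
t 8.72 pos [0.4669 0.0492 0.096 ] yaw 83.61 tilt z [ 1.e-04 -1.e-04 -1.e+00] F [ 0.26  0.25 -1.05] w 0.224
[0.004, -0.002, -0.0] [0.0, 0.0, 0.004]
```

View pics/c4.png

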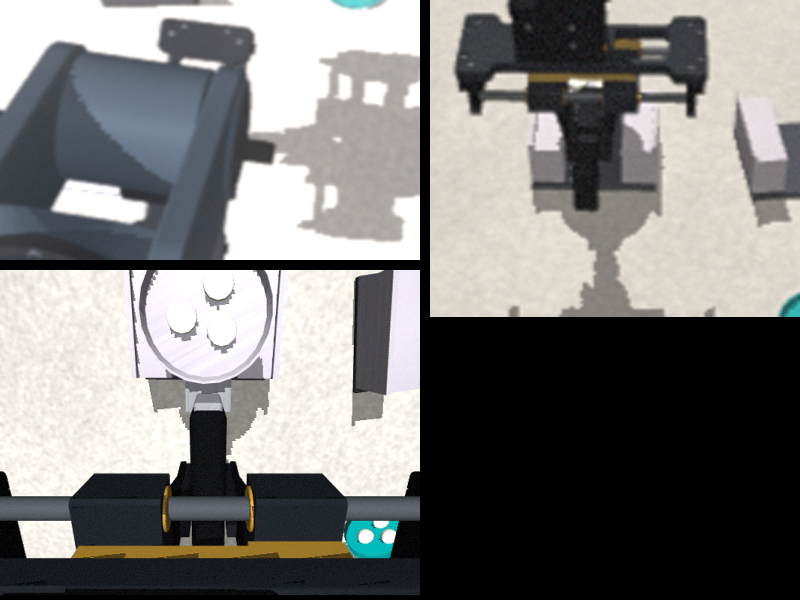

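The wrist view shows the dish over the stand that has the post. The lip lines are at about x 175 and 370 (full-size px), and the rail front edge is at row ~140. Measuring the offset.

```bash
python3 - <<'E'
from plant import bot,eyes
from h import *
c=eyes.capture("wrist"); s=bot.get_state(); Rt=rot(s["eef_rot"]).as_matrix(); p=s["eef_pos"]
im=c["pixels"]; g=im.max(2).astype(int)
# silhouettes
for r in (20,60,100,130): print(r,'L',[int(v) for v in g[r,160:200]],'R',[int(v) for v in g[r,345:385]])
for x in (190,200,340,350,360): print('col',x,130,[int(v) for v in g[130:160,x]])
print('expect seat-frame pts in px:')
sx=np.array([.4764,.152]);a=np.radians(83.5);d=np.array([np.cos(a),np.sin(a)]);n=np.array([-d[1],d[0]])
for x,y,z in((-.045,.054,.045),(-.045,-.054,.045),(-.045,.058,.051),(-.045,-.058,.051),(0,.054,.045),(0,-.054,.045),(0,.058,.051),(0,-.058,.051),(-.045,0.03,.045)):
    print((x,y,z),proj(c,[*(sx+x*d+y*n),z]).round(1).tolist())
cv2.imwrite("pics/w5.png",cv2.resize(cv2.convertScaleAbs(im[0:165,150:400],alpha=1.3),None,fx=3.2,fy=3.2,interpolation=cv2.INTER_CUBIC))
E
```

```text
20 L [146, 147, 146, 147, 152, 154, 159, 160, 160, 163, 162, 162, 148, 92, 47, 56, 113, 169, 169, 169, 168, 171, 168, 171, 167, 160, 161, 155, 117, 55, 53, 53, 50, 55, 53, 51, 49, 53, 61, 112] R [174, 173, 168, 162, 164, 148, 78, 66, 64, 59, 56, 57, 63, 61, 70, 118, 167, 165, 164, 165, 170, 165, 168, 166, 146, 78, 55, 101, 164, 162, 160, 161, 160, 163, 159, 159, 163, 161, 164, 165]
60 L [157, 162, 163, 165, 163, 160, 158, 156, 156, 159, 161, 161, 162, 160, 162, 142, 82, 51, 61, 85, 118, 167, 165, 160, 151, 155, 136, 71, 71, 70, 64, 69, 68, 66, 96, 145, 157, 160, 160, 160] R [173, 172, 170, 169, 171, 170, 165, 171, 168, 167, 149, 90, 87, 92, 86, 87, 87, 103, 141, 170, 168, 146, 59, 53, 102, 159, 158, 161, 159, 159, 159, 166, 169, 165, 164, 162, 161, 158, 156, 161]
100 L [150, 146, 148, 149, 151, 152, 151, 152, 152, 150, 149, 151, 155, 161, 161, 158, 160, 159, 140, 66, 51, 69, 123, 163, 161, 159, 163, 163, 159, 160, 160, 161, 162, 161, 163, 163, 160, 159, 161, 162] R [116, 113, 117, 130, 159, 162, 160, 161, 160, 162, 158, 161, 159, 159, 159, 161, 161, 158, 139, 76, 63, 113, 161, 159, 1
[... 891 characters left out ...]
88, 86, 88, 85, 88, 87, 84]
col 350 130 [115, 116, 114, 115, 112, 115, 111, 114, 114, 95, 44, 26, 79, 89, 89, 91, 84, 86, 82, 87, 88, 90, 89, 90, 87, 85, 86, 82, 81, 82]
col 360 130 [156, 158, 156, 151, 146, 148, 149, 136, 132, 132, 117, 155, 159, 161, 161, 159, 162, 161, 158, 158, 158, 161, 158, 160, 159, 160, 156, 157, 159, 158]
expect seat-frame pts in px:
(-0.045, 0.054, 0.045) [[186.3, 142.5]]
(-0.045, -0.054, 0.045) [[362.0, 142.5]]
(-0.045, 0.058, 0.051) [[177.0, 143.4]]
(-0.045, -0.058, 0.051) [[371.0, 143.4]]
(0, 0.054, 0.045) [[180.3, 63.3]]
(0, -0.054, 0.045) [[367.5, 63.3]]
(0, 0.058, 0.051) [[170.3, 61.9]]
(0, -0.058, 0.051) [[377.4, 62.0]]
(-0.045, 0.03, 0.045) [[225.3, 142.5]]
```

View pics/w5.png

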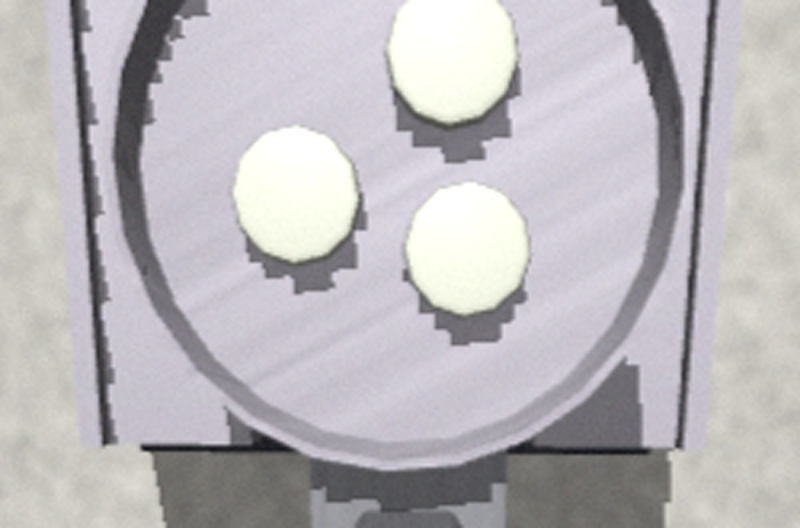

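The dish hangs over the magnifier stand's rails between the lips. The lip lines and front edge put the seat about 3 mm ahead of the dish and 1.4 mm toward tool −y, with the rails at ≈ 83.2°. I'll correct that and lower to ~5 mm above the rails.

Request:
servo_tool(steps=[[[0.015,-0.007,0],[0,0,0.02],1],[[0.02,-0.009,0.05],[0,0,0.03],1],[[0.015,-0.007,0.1],[0,0,0.02],1],[[0,0,0.15],[0,0,0],1],[[0,0,0.15],[0,0,0],1]])

```text
t: 9.55
eef_pos: [0.4657, 0.0521, 0.0682]
eef_rot: [-0.0, 0.748, 0.664, -0.0]
force: [-0.9, -0.9, -1.3]
grip_width: 0.221
```

Request:
servo_tool(steps=[[[0,0,0.1],[0,0,0],1],[[0,0,0.06],[0,0,0],1],[[0,0,0.02],[0,0,0],1],[[0,0,0],[0,0,0],1],[[0,0,0],[0,0,0],1]])

```text
t: 10.18
eef_pos: [0.4661, 0.052, 0.0584]
eef_rot: [0.0, 0.748, 0.664, 0.0]
force: [-0.1, 0.1, -2.4]
grip_width: 0.23
```

```bash
python3 - <<'E'
from plant import bot,eyes
from h import *
c=eyes.capture("wrist"); s=bot.get_state(); Rt=rot(s["eef_rot"]).as_matrix(); p=s["eef_pos"]
print(p,s["force"])
im=c["pixels"]; g=im.max(2).astype(int)
for r in (44,100): print(r,'L',155,[int(v) for v in g[r,155:195]],'R',355,[int(v) for v in g[r,355:395]])
for x in (190,205,345,355): print('col',x,130,[int(v) for v in g[130:175,x]])
cv2.imwrite("pics/w6.png",cv2.resize(cv2.convertScaleAbs(im[0:185,150:400],alpha=1.3),None,fx=3.2,fy=3.2,interpolation=cv2.INTER_CUBIC))
# expected: seat centred on dish (tool .102,-.0015)
d,n=Rt[:,0],-Rt[:,1]
for x,y,z in((-.045,.054,.045),(-.045,-.054,.045),(0,.054,.045),(0,-.054,.045)):
    q=p+(.102+x)*d+(.0015+y)*n; q[2]=z; print(proj(c,q).round(1))
E
```

```text
[0.46604267 0.05203836 0.05839235] [-0.80169937  0.08984993 -3.20020793]
44 L 155 [50, 52, 64, 121, 164, 166, 165, 166, 166, 167, 166, 169, 167, 168, 164, 165, 167, 166, 168, 167, 164, 167, 165, 169, 169, 168, 166, 162, 163, 153, 121, 60, 54, 55, 56, 52, 61, 59, 80, 127] R 355 [126, 83, 82, 80, 81, 82, 80, 80, 114, 166, 163, 164, 165, 165, 166, 165, 168, 167, 165, 163, 168, 164, 166, 164, 165, 162, 163, 165, 164, 165, 168, 166, 166, 141, 61, 58, 55, 100, 158, 162]
100 L 155 [162, 159, 163, 136, 49, 47, 52, 99, 164, 160, 161, 161, 160, 158, 163, 161, 162, 161, 162, 162, 163, 162, 162, 161, 164, 161, 161, 162, 162, 159, 160, 162, 160, 163, 161, 163, 163, 164, 162, 162] R 355 [89, 90, 88, 92, 88, 120, 160, 160, 160, 161, 161, 162, 164, 162, 162, 163, 160, 160, 163, 158, 160, 160, 161, 160, 161, 163, 162, 163, 143, 79, 57, 55, 100, 158, 160, 160, 160, 162, 161, 160]
col 190 130 [160, 157, 158, 161, 159, 159, 157, 156, 161, 156, 156, 157, 160, 156, 160, 158, 157, 153, 157, 154, 154, 154, 83, 87, 90, 90, 88, 86, 84, 83, 87, 84, 84, 81, 84, 86, 88, 89, 86, 85, 88, 87, 90, 88, 139]
col 205 130 [159, 158, 158, 162, 158, 156, 160, 162, 160, 160, 160, 159, 159, 157, 159, 155, 159, 156, 156, 155, 158, 156, 84, 89, 93, 93, 92, 92, 91, 93, 91, 92, 90, 88, 93, 90, 91, 91, 88, 94, 91, 90, 91, 92, 89]
col 345 130 [160, 160, 162, 160, 159, 158, 159, 159, 159, 161, 157, 159, 161, 156, 156, 156, 158, 157, 153, 156, 156, 157, 84, 84, 89, 86, 84, 84, 86, 84, 86, 86, 88, 87, 85, 87, 86, 85, 83, 82, 82, 83, 83, 88, 87]
col 355 130 [158, 163, 157, 159, 156, 156, 160, 156, 158, 158, 159, 160, 160, 159, 156, 157, 157, 158, 157, 156, 155, 156, 78, 84, 88, 86, 85, 82, 84, 85, 88, 85, 85, 88, 85, 84, 85, 85, 83, 89, 88, 89, 88, 85, 87]
[[169.4 153. ]]
[[380.8 152.7]]
[[160.6  57.3]]
[[388.9  57. ]]
```

View pics/w6.png

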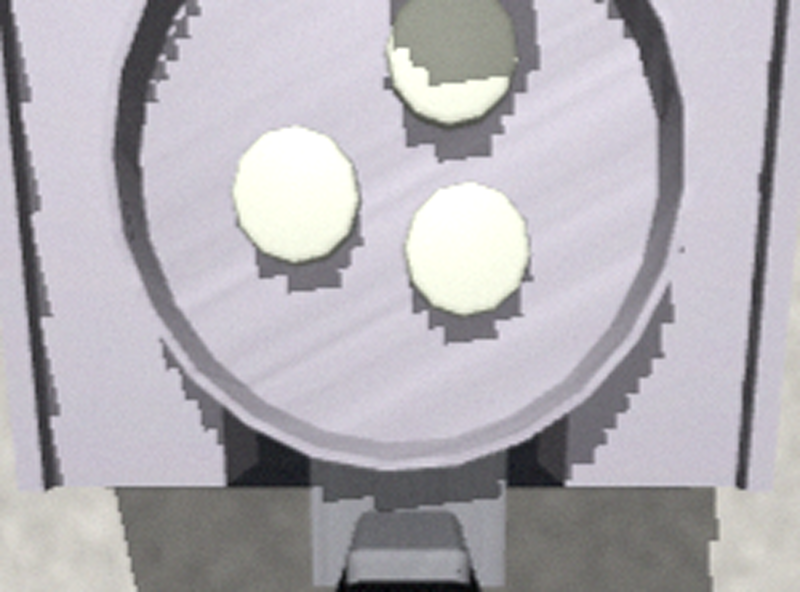

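The front edge is at row 151.8 on both sides, so yaw is aligned. The blade is centred in the gap to ~1.4 mm, and the dish is about 1.2 mm off toward tool +y. A small fix, then lower through the rails.

Request:
servo_tool(steps=[[[0.005,-0.01,0],[0,0,0],1],[[0.005,-0.01,0.02],[0,0,0],1],[[0,0,0.04],[0,0,0],1],[[0,0,0.04],[0,0,0],1],[[0,0,0.05],[0,0,0],1]])

```text
t: 10.85
eef_pos: [0.4648, 0.0528, 0.049]
eef_rot: [0.0, 0.748, 0.664, 0.0]
force: [0.5, -0.1, -1.8]
grip_width: 0.226
```

Request:
servo_tool(steps=[[[0,0,0.05],[0,0,0],1],[[0,0,0.05],[0,0,0],1],[[0,0,0.04],[0,0,0],1],[[0,0,0.03],[0,0,0],1],[[0,0,0],[0,0,0],1]])

```text
t: 11.48
eef_pos: [0.4646, 0.0528, 0.0388]
eef_rot: [-0.0, 0.748, 0.664, -0.0]
force: [-0.5, 0.2, -2.0]
grip_width: 0.226
```

```bash
python3 - <<'E'
from plant import bot,eyes
from h import *
c=eyes.capture("wrist"); s=bot.get_state(); p=s["eef_pos"]
print(s["t"],p,s["force"])
im=c["pixels"]; g=im.max(2).astype(int)
for r in (44,70): print(r,'L',130,[int(v) for v in g[r,130:200]],'R',340,[int(v) for v in g[r,340:420]])
cv2.imwrite("pics/w7.png",cv2.resize(cv2.convertScaleAbs(im[0:250,120:440],alpha=1.3),None,fx=2.4,fy=2.4,interpolation=cv2.INTER_CUBIC))
E
```

```text
11.525 [0.4647179  0.05279257 0.03891783] [-0.57512194  0.65030185 -1.33246426]
44 L 130 [157, 162, 161, 164, 161, 161, 160, 164, 161, 163, 141, 49, 50, 49, 51, 59, 83, 124, 167, 169, 170, 167, 170, 170, 170, 166, 169, 169, 169, 167, 166, 166, 170, 169, 169, 169, 171, 170, 173, 172, 170, 170, 171, 163, 162, 155, 121, 68, 67, 66, 63, 55, 55, 59, 61, 94, 149, 162, 167, 166, 165, 161, 162, 166, 164, 164, 164, 163, 165, 165] R 340 [166, 168, 166, 167, 165, 166, 168, 167, 166, 166, 170, 170, 173, 170, 171, 171, 167, 168, 170, 168, 169, 170, 151, 101, 87, 89, 84, 82, 82, 82, 80, 95, 137, 165, 167, 169, 167, 168, 168, 168, 169, 168, 170, 169, 169, 167, 169, 168, 171, 168, 169, 168, 168, 167, 166, 169, 166, 166, 167, 167, 168, 168, 170, 168, 167, 154, 101, 56, 52, 52, 68, 113, 163, 160, 161, 161, 162, 162, 162, 162]
70 L 130 [165, 169, 171, 166, 161, 164, 163, 165, 161, 162, 162, 162, 155, 112, 50, 50, 49, 49, 71, 129, 165, 167, 167, 168, 168, 164, 167, 167, 166, 166, 163, 166, 164, 167, 169, 168, 166, 169, 168, 166, 166, 168, 169, 169, 167, 166, 165, 160, 161, 148, 109, 78, 82, 79, 78, 80, 74, 77, 90, 132, 160, 160, 161, 160, 161, 161, 159, 161, 164, 161] R 340 [170, 166, 169, 166, 169, 165, 166, 167, 168, 167, 166, 166, 166, 165, 165, 166, 167, 168, 162, 139, 104, 105, 104, 103, 102, 102, 95, 114, 154, 166, 163, 149, 131, 165, 167, 168, 167, 167, 165, 167, 165, 168, 168, 167, 166, 165, 166, 166, 165, 166, 166, 168, 166, 167, 163, 163, 162, 167, 166, 163, 165, 168, 165, 138, 59, 58, 58, 54, 100, 162, 165, 162, 163, 162, 164, 164, 159, 166, 159, 165]
```

View pics/w7.png

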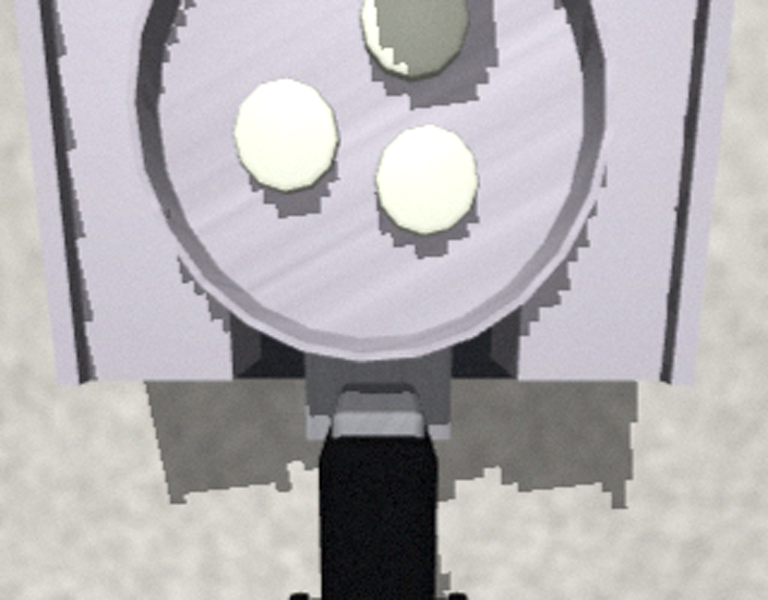

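The dish rests on the rails: it grew to ~195 px and sits 0.5–0.8 mm off laterally. It's ~5 mm from the rail fronts, as it should be, and the blade is ~13 mm below. Drawing the lifter straight back 120 mm.

Request:
servo_tool(steps=[[[-0.1,0,0],[0,0,0],1],[[-0.2,0,0],[0,0,0],1],[[-0.3,0,0],[0,0,0],1],[[-0.3,0,0],[0,0,0],1],[[-0.3,0,0],[0,0,0],1]])

```text
t: 12.15
eef_pos: [0.4561, -0.0201, 0.039]
eef_rot: [0.0, 0.748, 0.663, 0.0]
force: [0.1, -0.6, -1.1]
grip_width: 0.225
```

Request:
servo_tool(steps=[[[-0.3,0,0],[0,0,0],1],[[-0.25,0,0],[0,0,0],1],[[-0.15,0,0],[0,0,0],1],[[-0.08,0,0],[0,0,0],1],[[-0.02,0,0],[0,0,0],1]])

```text
t: 12.78
eef_pos: [0.4504, -0.0665, 0.039]
eef_rot: [-0.0, 0.748, 0.664, 0.0]
force: [-0.4, -0.1, -1.6]
grip_width: 0.223
```

```bash
python3 plan.py .45 -.066 .0113 83.1 5|head -2; python3 - <<'E'
from plant import bot,eyes
from h import *
a=eyes.capture("side")["pixels"]; w=eyes.capture("wrist")["pixels"]
f=lambda a,sz:cv2.resize(cv2.convertScaleAbs(a,alpha=1.5),sz,interpolation=cv2.INTER_CUBIC)
cv2.imwrite("pics/c8.png",np.hstack([f(a[120:330,190:390],(400,420)),f(w,(400,300)) if 0 else cv2.copyMakeBorder(f(w,(400,300)),0,120,0,0,cv2.BORDER_CONSTANT)]))
E
```

```text
t 12.78 pos [ 0.4504 -0.0665  0.039 ] yaw 83.16 tilt z [-1.e-04  1.e-04 -1.e+00] F [-0.37 -0.06 -1.56] w 0.223
[0.001, -0.001, 0.092] [-0.0, -0.0, 0.002]
```

View pics/c8.png

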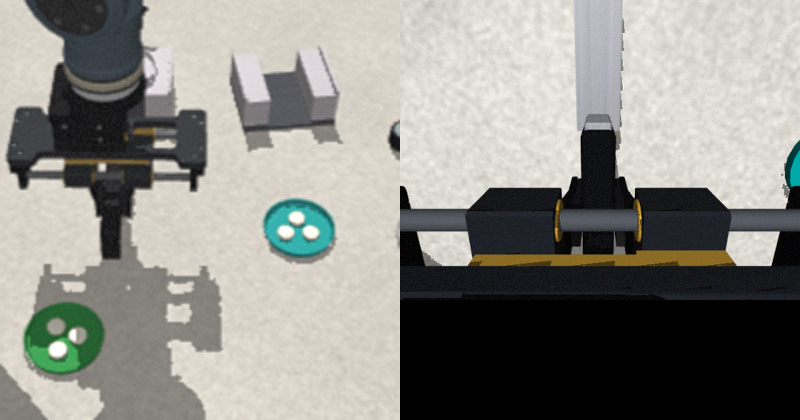

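The blade is empty and fully out of the stand. The turquoise dish is ~150 mm to the side, well clear. I've now viewed 12 pictures, so remaining checks are numeric. Lowering the lifter to the bench.

Request:
servo_tool(steps=[[[0,0,0.1],[0,0,0],1],[[0,0,0.14],[0,0,0],1],[[0,0,0.12],[0,0,0],1],[[0,0,0.07],[0,0,0],1],[[0,0,0.025],[0,0,0],1]])

```text
t: 13.5
eef_pos: [0.4502, -0.0663, 0.0113]
eef_rot: [-0.0, 0.748, 0.664, -0.0]
force: [-0.7, 1.0, 10.9]
grip_width: 0.224
```

Request:
servo_tool(steps=[[[0,0,0.005],[0,0,0],1],[[0,0,0],[0,0,0],1],[[0,0,0],[0,0,0],1],[[0,0,0],[0,0,0],1],[[0,0,0],[0,0,0],1]])

```text
t: 14.12
eef_pos: [0.4505, -0.0664, 0.0114]
eef_rot: [0.0, 0.748, 0.664, 0.0]
force: [-0.2, 0.1, -1.7]
grip_width: 0.228
```

Request:
servo_tool(steps=[[[0,0,0.005],[0,0,0],1],[[0,0,0],[0,0,0],0.5],[[0,0,0],[0,0,0],0.3],[[0,0,0],[0,0,0],0],[[0,0,0],[0,0,0],-0.5]])

```text
t: 14.75
eef_pos: [0.4505, -0.0664, 0.011]
eef_rot: [-0.0, 0.748, 0.664, 0.0]
force: [0.3, 0.2, 0.3]
grip_width: 0.491
```

Request:
servo_tool(steps=[[[0,0,0],[0,0,0],-0.5],[[0,0,0],[0,0,0],-0.5],[[0,0,0],[0,0,0],-0.5],[[0,0,-0.1],[0,0,0],-0.5],[[0,0,-0.3],[0,0,0],-0.5]])

```text
t: 15.38
eef_pos: [0.4499, -0.0662, 0.035]
eef_rot: [-0.001, 0.748, 0.664, -0.0]
force: [0.0, 0.3, 0.4]
grip_width: 0.746
```

Request:
servo_tool(steps=[[[0,0,-0.5],[0,0,0],-0.5],[[0,0,-0.7],[0,0,0],-0.5],[[0,0,-0.7],[0,0,0],-0.5],[[0,0,-0.5],[0,0,0],-0.5],[[0,0,-0.2],[0,0,0],-0.5]])

```text
t: 16.0
eef_pos: [0.4511, -0.0666, 0.193]
eef_rot: [0.002, 0.748, 0.664, 0.001]
force: [0.5, 0.5, -0.4]
grip_width: 0.75
```

Released and raised. Moving aside so the overhead camera can check the dish and the lifter.

Request:
servo_tool(steps=[[[-0.4,0,0],[0,0,0],-0.5],[[-0.8,0,0],[0,0,0],-0.5],[[-0.9,0,0],[0,0,0],-0.5],[[-0.9,0,0],[0,0,0],-0.5],[[-0.9,0,0],[0,0,0],-0.5]])

```text
t: 16.62
eef_pos: [0.4217, -0.2998, 0.1901]
eef_rot: [-0.001, 0.748, 0.664, 0.0]
force: [0.8, -0.9, 0.8]
grip_width: 0.755
```

Request:
servo_tool(steps=[[[-0.6,0,0],[0,0,0],-0.5],[[-0.3,0,0],[0,0,0],-0.5],[[0,0,0],[0,0,0],-0.5],[[0,0,0],[0,0,0],-0.5],[[0,0,0],[0,0,0],-0.5]])

```text
t: 17.25
eef_pos: [0.4163, -0.3506, 0.191]
eef_rot: [-0.001, 0.747, 0.664, 0.0]
force: [-0.2, 0.9, 1.2]
grip_width: 0.75
```

```bash
python3 - <<'E'
from plant import bot,eyes
from h import *
sx=np.array([.4764,.152]);a=np.radians(83.2);d=np.array([np.cos(a),np.sin(a)]);n=np.array([-d[1],d[0]])
s=bot.get_state(); print(s["t"],s["eef_pos"].round(3),s["force"].round(1))
for nm in("top","side"):
    c=eyes.capture(nm); im=c["pixels"]; cv2.imwrite(f"pics/{nm}9.png",im); g=im.max(2)
    # tablets: bright, low saturation
    u=proj(c,[*sx,.05])[0].astype(int); box=(u[0]-28,u[1]-28,u[0]+28,u[1]+28)
    m=(im[:,:,0].astype(int)<im[:,:,2]-0)&(im.min(2)>165)
    for k in blobs(m,box,15):
        q=np.array(cv2.fitEllipse(k)[0]) if len(k)>4 else k.mean((0,1)); w=plane(c,q,.05)[0,:2]-sx; print(nm,'tablet',q.round(1),'seat frame mm',(1e3*np.r_[w@d,w@n]).round(1))
    print(nm,'seat px',u)
    # handle
    h=proj(c,[.4505,-.0664,.044])[0].astype(int); 
    for k in blobs(g<48,(max(h[0]-45,0),h[1]-45,h[0]+45,h[1]+45),150)[:2]:
        b=cv2.boxPoints(cv2.minAreaRect(k)); print(nm,'handle',plane(c,b,.044)[:,:2].round(3).tolist())
E
```

```text
17.25 [ 0.416 -0.351  0.191] [-0.2  0.9  1.2]
top seat px [174 238]
top handle [[0.448, -0.017], [0.465, -0.019], [0.453, -0.124], [0.436, -0.122]]
side tablet [270.3 157.3] seat frame mm [-16.1 -45.8]
side tablet [256.4 157.3] seat frame mm [-16.8 -12.1]
side seat px [251 152]
side handle [[0.336, -0.134], [0.461, -0.024], [0.5, -0.11], [0.379, -0.206]]
side handle [[0.414, 0.004], [0.464, 0.1], [0.494, 0.065], [0.442, -0.027]]
```

The handle lies as laid: 106 mm long, 18 mm wide, heading ≈ 83°. The bright-tablet mask doesn't suit this light, so I'll find the dish from the before/after difference in the overhead view.

```bash
python3 - <<'E'
from plant import bot,eyes
from h import *
sx=np.array([.4764,.152]);a=np.radians(83.2);d=np.array([np.cos(a),np.sin(a)]);n=np.array([-d[1],d[0]])
for nm in("top","side"):
    c=eyes.capture(nm); A=cv2.imread(f"pics/{nm}0.png").astype(int); B=c["pixels"].astype(int)
    D=np.abs(A-B).max(2); u=proj(c,[*sx,.05])[0].astype(int)
    print(nm,'rectified brightness now, seat x -60..60 step 5 (cols) ; y 50..-50 step 10 (rows), z=.05')
    for src,t in((B,'now'),(A,'before')):
        print(t)
        for y in range(50,-51,-10):
            P=proj(c,[[*(sx+x/1e3*d+y/1e3*n),.05] for x in range(-60,61,5)]).round().astype(int)
            print('%4d'%y,' '.join('%3d'%src[q[1],q[0]].max() for q in P))
    if nm=="top":
        for k in blobs(D>25,(u[0]-35,u[1]-35,u[0]+35,u[1]+35),30):
            (q,r)=cv2.minEnclosingCircle(k); w=plane(c,q,.05)[0,:2]-sx
            print('diff circle',np.round(q,1),'r px',round(r,1),'seat mm',(1e3*np.r_[w@d,w@n]).round(1),'area',cv2.contourArea(k))
E
```

```text
top rectified brightness now, seat x -60..60 step 5 (cols) ; y 50..-50 step 10 (rows), z=.05
now
  50  83  63  54  85 132 137 137 138 139 138 139 140 139 140 140 140 140 141 141 140 140 138 133 136 131
  40  86  54  52  78 131 137 138 137 138 135 112 117 130 108 128 139 140 141 141 141 140 139 136 135 137
  30  83  53  52  72 132 132 106 117 118 129 134 135 135 136 136 133 127  82 124 137 141 136 132 135 131
  20  86  56  46  47  47  49 120 134 135 132 106 147 162 157 139 137 137 134 111  84  76  63  64  63  62
  10  84  62  47  48  48  85 135 136 136 132 100 149 156 154 137 138 138 138 138 118  88  67  62  63  63
   0  85  67  47  46  48 126 136 137 136 130 128 149 140 136 121 141 142 102 118 115  71  53  46  46  47
 -10  85  53  46  47  47  98 133 136  95 125 160 160 159 121  90 100  99  90  87  82  72  48  46  61  62
 -20  84  52  47  47  47  49 111 134 137 137 137 139 137 139 118  98 127 125 107  97  69  48  50  56  63
 -30  85  57  56  67 134 130  96  88 116 135 138 138 140 137 140 141 106  98 119 135  87  88 134 133 135
 -40  82  62  54  66 132 136 136 137 136 114 125 111 119 1
[... 3164 characters left out ...]
36  37  38  35  39  56  58  61  59  57  58  59  56 131 135 134 133 133
   0  60  58  59  56  38  35  38  36  38  32  35  36  37  52  55  56  58  55  59  62  62  62  58  61  61
 -10  40  38  50  40  37  38  36  33  38  33  34  39  34  35  37  44  47  57  56  57  71 134 134 135 134
 -20  37  33  36  31  37  35  33  34  33  31  35  36  34  37  57  58  60  59  57  59  77 130 128 130 130
 -30  74  79 107 138 138 141 139 138 139 139 140 139 139 141 140 139 139 136  92  79 113 131 131 131 133
 -40  75  77 104 136 138 138 137 138 138 140 138 139 138 138 138 138 139 138 135 135 125 131 133 136 134
 -50  74  75 104 137 139 137 139 139 139 140 138 138 137 138 137 139 138 138 139 139 135 133 130 131 131
```

The overhead view agrees. The dish rim spans about −38 to +39 mm along the rails, and its edges are symmetric at y = ±20 and reach y ≈ ±40. So it lies centred to 1–2 mm. Handing in.

```bash
python3 - <<'E'
from plant import bot
print(bot.finish_job(), bot.get_state()["t"])
E
```

```text
the job is handed in; nothing more can be done
the job is handed in; nothing more can be done
```

I carried the grey dish on the lifter to the magnifier stand, lowered the blade between the rails and left the dish on them. I then drew the lifter back 120 mm, laid it flat on the bench, let go and moved the arm clear. The clock stood at about 17.4 s when I handed the job in. The gripper held only the handle, and the highest force I saw was about 11 N, as the lifter touched the bench.

**Last checks:**
- **Dish:** brightness samples in the overhead view put it centred on the seat to about 1–2 mm. The last wrist view put it 0.5–0.8 mm off sideways.
- **Lifter:** the overhead view measured its handle at 106 × 18 mm, heading about 83°, where it was laid down.
- **Robot:** the arm was touching nothing.

**Checks that failed or disagreed:**
- The bright-tablet mask found no tablets in the overhead view and gave unusable points in the side view, where the arm blocked the seat.
- The enclosing-circle fit gave an offset of (2.2, −2.7) mm, but I think the tablets' shadows and the magnifier post pulled it off.
- The final placement was checked by numbers only, because the 12 picture views were used up.

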